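Release the stamp from its ratchet glue clamp

TASK

Two small ratchet clamps stand on the shop table, one holding a wooden hand stamp whose glue has set, the other an ink pad that is still gluing. On the clamp with the stamp, first lift the pawl well clear of the toothed bar by its black ball knob, so that it stays up, then draw the bar back by its upright grip, away from the stamp, until it stops. Do not force the bar against the lowered pawl, leave the stamp standing where it is, and leave the other clamp's pawl down.

Things in the scene. Friction and masses are not known exactly. Their poses are not given: they have to be found in the camera images.
- stamp_knob (a point): centre of the black ball knob (22 mm diameter) on the pawl of the ratchet clamp that holds the stamp; 60 mm above the table when the pawl is down, teeth 30 mm below it, stamp 50 mm ahead. Axes with the pawl down: +x along the clamp from the grip towards the stamp, +z up. The pawl's level hinge is along y, 70 mm behind (-x) and 10 mm below the knob; the knob rises on an arc about it
- stamp_grip (a point): middle of the upright round wooden grip (22 to 24 mm thick) at the near end of that clamp's toothed bar, 135 mm behind the knob (-x) at the start, 52 mm above the table. The grip reaches from 28 to 74 mm above the table; the bar under it is 14 mm wide, its top at 24 mm. The bar draws straight out along the clamp's -x, level; +x axis as for the knob. Guide cheeks (58 mm high) stand 53 mm ahead
- stamp_clamp_pawl (a joint): angle of that clamp's pawl: 0 = down in the teeth, 1.0 rad = fully raised. The stiff hinge (about 1.5 N at the knob) stays where it is left. The pawl passes the teeth from about 0.2 rad; well clear is 0.4 rad or more
- stamp_clamp_bar (a joint): how far that clamp's toothed bar is drawn out along the clamp's -x: 0 = clamped on the stamp (start), 0.055 m = fully open, at its stop. It slides with about 3 N when the pawl is up; the lowered pawl blocks it within about 2 mm
- stamp: the hand stamp held in the clamp: wooden block 24 x 36 mm with a turned handle, 66 mm tall overall, standing loose and upright on the clamp's base plate (10 mm above the table), its centre 50 mm ahead (+x) of the knob. Origin at the centre of its underside, +z up its handle
- pad_clamp_pawl (a joint): pawl angle of the other, identical clamp, which holds a flat ink pad and whose bar stands 41 mm farther out at the start: 0 = down; to be left down
There are look-alikes about, which are no part of the job. What is meant by the stamp is not purple or turquoise, and is the smaller of those in its own colour.

How it is judged (in metres and radians):
On the way:
1. the stamp clamp's pawl is raised at least 0.3 rad while its bar is still in (drawn out less than 8 mm) (value of joint stamp_clamp_pawl above 0.3 rad and value of joint stamp_clamp_bar below 0.008 m), for 0.2 s.
At the end, for the whole second after the job is handed in: The stamp clamp's bar is drawn out at least 42 of its 55 mm and at rest, its pawl is still raised (at least 0.25 rad), the stamp stands at rest within 10 degrees of upright and within 20 mm of where it was, and the other clamp's pawl is down (below 0.15 rad) (value of joint stamp_clamp_bar above 0.042 m and velocity of joint stamp_clamp_bar below 0.01 m/s and value of joint stamp_clamp_pawl above 0.25 rad and angle between stamp's own z axis and vertical below 0.175 rad and distance of stamp from where it was at the start of the episode below 0.02 m and linear speed of stamp below 0.02 m/s and value of joint pad_clamp_pawl below 0.15 rad); the robot touches nothing.
It fails at once if the bar is forced out more than 8 mm past the lowered pawl (pawl below 0.12 rad) (value of joint stamp_clamp_bar above 0.008 m and value of joint stamp_clamp_pawl below 0.12 rad).
It fails at once if the stamp is tipped over (more than 30 degrees) (angle between stamp's own z axis and vertical above 0.52 rad).
It fails at once if the other clamp's pawl is lifted out of its teeth (above 0.25 rad) (value of joint pad_clamp_pawl above 0.25 rad).
It also fails if it takes over 45 s, if anything falls off the work surface, if the arm or the gripper's body presses on something with over 40 N, if the wrist force passes 120 N, or if a joint passes its speed limit or range.

ROBOT

A 7-joint arm with a two-finger parallel gripper is mounted at the origin on a cart in front of the work surface, level with it; the furniture and walls round the work are solid. World frame = base frame: x ahead of the robot, y to its left, z up, the work surface at z = 0. Lengths are in mm, angles in rad, forces in N, time in s.
With the tool pointing down it reaches from about 350 to 900 mm from the base axis. Payload 19.9 kg.
Tool frame: the origin (TCP) lies midway between the tips of the shut fingers; the grasp point (between the pads) lies 19 mm behind it; z points along the fingers, y is the direction in which the jaws open and shut (so a half turn about z gives the same grasp; the last joint's range is limited). The gripper opens to 94 mm and grips with 3 to 60 N. Pads are 16 mm wide; open, the fingers measure 119 mm over their backs; the gripper's body (75 mm by 177 mm) begins 78 mm behind the grasp point.
Start: joints at [1.254, 0.417, -0.01, 1.614, 0.005, 1.111, -0.053], TCP at [170.192, -601.36, 205.425] pointing down, gripper open.
Joint ranges: [-2.81, 2.81], [-0.39, 2.02], [-1.27, 1.25], [0.06, 2.57], [-1.19, 4.33], [0.19, 2], [-2.82, 2.82]. Speed limits (rad/s): [1.89, 1.89, 2.39, 2.39, 3.01, 3.01, 3.01].

INTERFACE

Orientations are given as a 3x3 rotation matrix whose columns are the frame's x, y, z axes.
In Python, from rig import * gives the robot as it stands. The module is installed in compiled form; this text tells all that it offers.
- The arm moves only by the shell command python3 -m pendant 'ROWS' [FORCE]. ROWS is JSON, a list that holds one entry, the list of rows, each a list of 7 numbers: the opening in per cent of the stroke, from 0 (shut) to 100 (fully open), then the shift along the tool's x, y, z in mm, then the turn, a rotation vector about the tool's x, y, z in rad. In form: [[[fingers, x, y, z, rx, ry, rz], ...]]. A call has exactly 8 rows; each row is the pose to reach, as a shift and turn from the pose measured when the call began, along the tool's axes at that moment; what a row does not reach only later rows make up. A row lasts 1/12 s, in which the tool goes at most 41.7 mm and 7.16 degrees, less where a joint would pass 70% of its speed; a pose out of reach is approached as far as the arm can. A call with a gripper value outside its range is refused whole. The fingers move at their own pace and stop on an object; FORCE is the grip in N (left out, the last holds). Time passes only in rows, so rows that repeat a pose let the fingers close, or fill a call up. It gives the time, the measured TCP pose, the force and the opening at its end, in the units of the state.
- observe(): the state, without advancing time (a new reading comes with each control period).
- read_camera(name): name is "scene" or "top" or "wrist"; returns a dict with "img" (480x640x3 uint8, blue, green, red), "z_map" (480x640 float32, mm along the optical axis (not along the pixel's ray), 0 where there is no reading), "camera_matrix" (3x3 intrinsics, pixels), "k1" (the pictures are not rectified: a ray, as slopes to the right and down, at radius r is drawn at 1 + k1 r^2 times it, then the intrinsics apply), "rvec" (rotation vector, rad) and "tvec" (3), from world to camera coordinates, as OpenCV has them. Camera axes: x right, y down, z forward; pixel columns grow to the right and rows downward; lengths in mm; the calibration is good to about 2 mm. A picture is of the moment at which its call begins.
- close_job(): hands the job in, once; it reports no verdict.
The state is a dict: "time_s": time; "joints": joint angles; "joint_vel": joint speeds; "joint_efforts": joint torques, N m; "eef_pos": TCP position; "ee_rot": TCP orientation; "wrist_force": force on the tool from outside, world axes, zero at the start; "ft_torque": the same for the moment, N m; "opening": finger opening in mm.
Only numpy, scipy, OpenCV 4.12 (cv2) and the standard library are available. Lean on these libraries where they do the work, as an engineer would, in place of code of your own. Each camera call takes 0.05 s, during which the arm holds its last target. There are 200 camera calls.

## Working session

There is one attempt and no reset: what is moved stays moved. The work goes in short steps, Python scripts to look and compute and a shell command to move; the robot and the scene stay as the last step left them, time stands still between calls to the robot, and variables do not carry over. Pictures are saved under pics/ and viewed, about 8 in all and at most 12, crops included, and the job is handed in when it is done.

```bash
mkdir -p pics
cat > h.py <<'E'
from rig import *
import numpy as np, cv2
def cam(n):
    c=read_camera(n); c['R']=cv2.Rodrigues(np.array(c['rvec'],float))[0]; c['t']=np.array(c['tvec'],float).ravel(); c['K']=np.array(c['camera_matrix'],float); return c
def ray(c,u,v):
    K=c['K']; d=np.array([(u-K[0,2])/K[0,0],(v-K[1,2])/K[1,1]]); s=d.copy()
    for _ in range(20): s=d/(1+c['k1']*(s@s))
    return -c['R'].T@c['t'], c['R'].T@np.array([s[0],s[1],1.])
def onz(c,u,v,z):
    o,d=ray(c,u,v); return o+d*(z-o[2])/d[2]
def atdepth(c,u,v):
    o,d=ray(c,u,v); return o+d*float(c['z_map'][int(v),int(u)])
def proj(c,P):
    p=c['R']@np.array(P,float)+c['t']; s=p[:2]/p[2]; s=s*(1+c['k1']*(s@s)); return c['K'][:2,:2]@s+c['K'][:2,2]
E
python3 - <<'E'
from h import *
for n in ['scene','top']:
    c=cam(n); cv2.imwrite(f'pics/{n}0.png',c['img']); print(n,-c['R'].T@c['t'],c['K'][0,0],c['k1'])
s=observe(); print(s['time_s'],s['eef_pos'],s['ee_rot'],s['opening'],s['wrist_force'])
E
```

```text
scene [332.79323826 504.26585224 710.9763369 ] 455.83342580147746 -0.059183016359435126
top [ 413.47948977   14.78711086 1033.73623916] 622.2529297803977 -0.03003492296931264
0.1 [ 170.08592128 -601.07755893  204.92164883] [[ 9.62215594e-01  2.72288478e-01 -3.67234629e-04]
 [ 2.72288709e-01 -9.62215133e-01  9.47337163e-04]
 [-9.54097225e-05 -1.01153643e-03 -9.99999484e-01]] 93.76836772613547 [-0.25415557  0.15926702  0.2479047 ]
```

View pics/scene0.png

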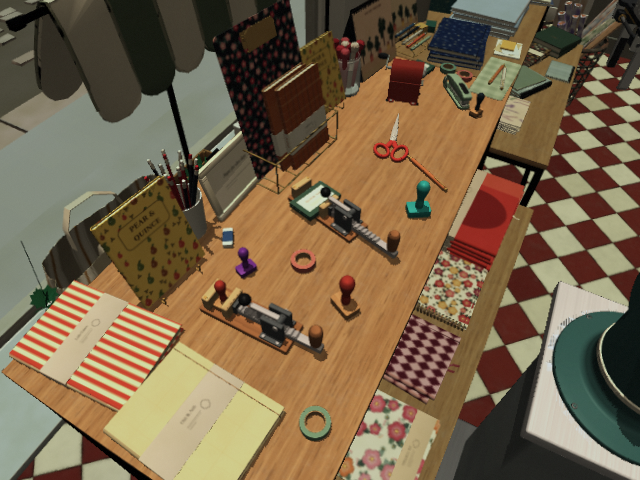

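View pics/top0.png

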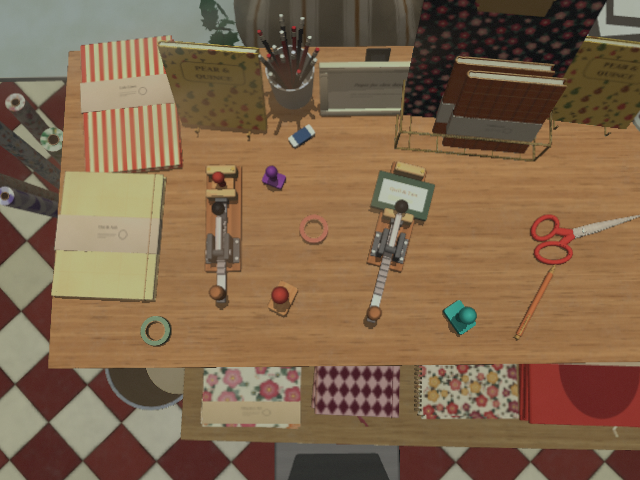

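The scene and top views agree. The left clamp holds the red-handled stamp: knob about (218,208), grip about (217,293) and stamp about (219,178) in top. The right clamp, with knob (401,206), holds the ink pad. Next I'll measure with masks.

Run:
```python
from h import *
def blobs(img,m,box):
    x0,y0,x1,y1=box; mm=np.zeros(m.shape,np.uint8); mm[y0:y1,x0:x1]=m[y0:y1,x0:x1]
    n,l,s,ce=cv2.connectedComponentsWithStats(mm); return [(ce[i].round(1),s[i].tolist()) for i in range(1,n) if s[i,4]>25]
S=cam('scene');T=cam('top')
for n,c,bk,bg in [('scene',S,(230,285,260,315),(300,320,330,360)),('top',T,(205,195,232,220),(203,278,232,306))]:
    hsv=cv2.cvtColor(c['img'],cv2.COLOR_BGR2HSV)
    k=(hsv[...,2]<55).astype(np.uint8); g=((hsv[...,0]<14)&(hsv[...,1]>110)).astype(np.uint8)
    for nm,b,m,z in [('knob',bk,k,60),('grip',bg,g,70)]:
        for ce,s in blobs(c['img'],m,b): print(n,nm,ce,s,onz(c,*ce,z).round(1),atdepth(c,*ce).round(1))
a=T['img'][150:320,190:310]; b=S['img'][270:370,190:340]
a=cv2.resize(a,None,fx=3.4,fy=3.4,interpolation=2); b=cv2.resize(b,None,fx=2.6,fy=2.6,interpolation=2)
im=np.zeros((600,800,3),np.uint8); im[:a.shape[0],:a.shape[1]]=a; im[:b.shape[0],410:410+b.shape[1]]=b[:, :390]
cv2.imwrite('pics/crop1.png',im)
```

```text
scene knob [240.5 302.8] [230, 293, 21, 22, 209] [633.8 201.2  60. ] [632.2 202.8  63.5]
scene grip [315.4 335.4] [309, 325, 14, 23, 246] [492.8 199.8  70. ] [492.2 201.   72.5]
top knob [218.7 207.1] [212, 199, 17, 16, 127] [634.3 191.3  60. ] [631.6 189.2  71.7]
top grip [216.4 292.3] [209, 285, 17, 15, 150] [496.7 190.6  70. ] [496.5 190.   72.9]
```

View pics/crop1.png

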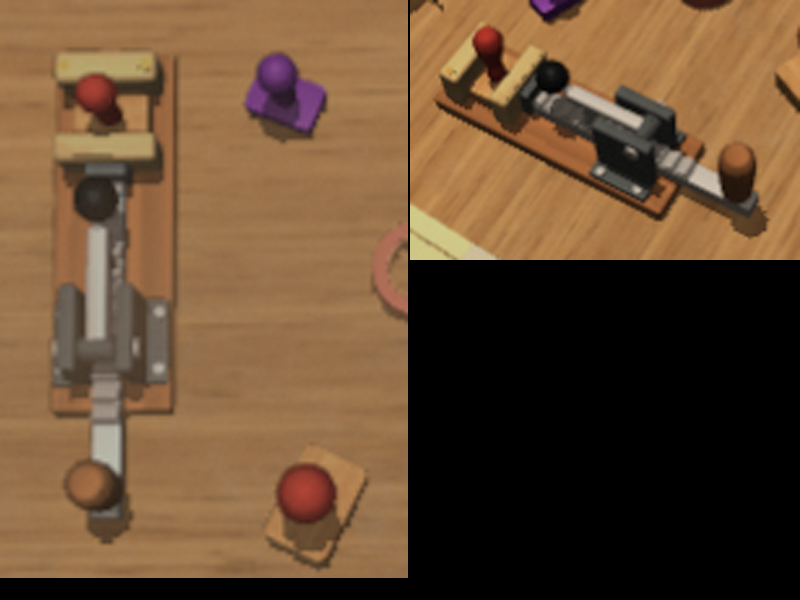

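```bash
python3 -m pendant '[[[100,27,-26,0,0,0,0.035],[100,54,-52,0,0,0,0.07],[100,82,-79,0,0,0,0.105],[100,110,-106,0,0,0,0.14],[100,137,-132,0,0,0,0.175],[100,165,-159,0,0,0,0.21],[100,192,-185,0,0,0,0.245],[100,220,-212,0,0,0,0.276]]]'
```

```text
time_s: 0.87
eef_pos: [324.5, -335.7, 205.3]
ee_rot: [[1.0, -0.002, -0.0], [-0.002, -1.0, 0.0], [-0.0, -0.0, -1.0]]
wrist_force: [0.9, -0.3, -0.2]
opening: 94.0
```

```bash
python3 -m pendant '[[[100,19,-33,0,0,0,0],[100,38,-66,0,0,0,0],[100,58,-99,0,0,0,0],[100,77,-132,0,0,0,0],[100,96,-165,0,0,0,0],[100,115,-198,0,0,0,0],[100,135,-231,0,0,0,0],[100,154,-264,0,0,0,0]]]' && python3 -m pendant '[[[100,19,-33,0,0,0,0],[100,38,-66,0,0,0,0],[100,58,-99,0,0,0,0],[100,77,-132,0,0,0,0],[100,96,-165,0,0,0,0],[100,115,-198,0,0,0,0],[100,135,-231,0,0,0,0],[100,154,-264,0,0,0,0]]]'
python3 - <<'E'
from h import *
c=cam('wrist'); print(-c['R'].T@c['t'],c['R'][2]); cv2.imwrite('pics/w1.png',c['img']); print(proj(c,[632.5,191.5,60]),proj(c,[497,190.6,52]))
E
```

```text
time_s: 1.53
eef_pos: [479.7, -70.2, 205.5]
ee_rot: [[1.0, -0.002, 0.0], [-0.002, -1.0, 0.0], [0.0, -0.0, -1.0]]
wrist_force: [-0.3, -0.5, -0.9]
opening: 93.9
time_s: 2.2
eef_pos: [635.1, 194.9, 205.3]
ee_rot: [[1.0, -0.003, -0.0], [-0.003, -1.0, -0.0], [-0.0, 0.0, -1.0]]
wrist_force: [0.8, -0.9, 0.1]
opening: 94.0
[710.65762338 193.61197011 384.32275742] [-0.25857578  0.00205005 -0.9659888 ]
[327.28847579 233.7469032 ] [328.30253702 358.1187798 ]
```

View pics/w1.png

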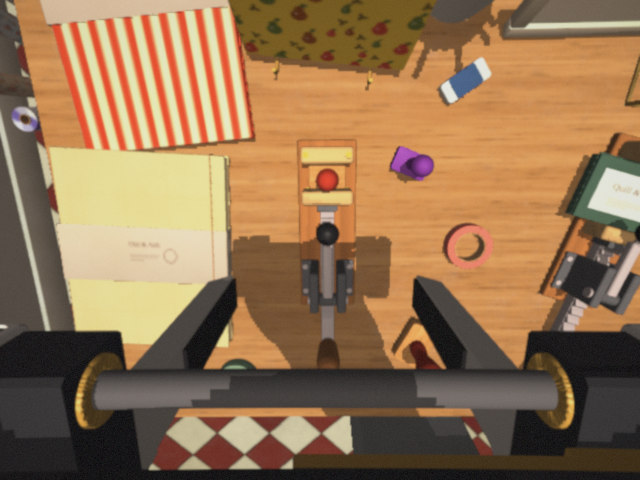

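The wrist view shows the knob at about (328,234). My estimate projects to (327,234), so the knob at (632.5, 191.5, 60) is confirmed. Descending over it now.

```bash
python3 -m pendant '[[[55,-1,2,20,0,0,0],[55,-2.5,3.5,45,0,0,0],[55,-2.5,3.5,70,0,0,0],[55,-2.5,3.5,95,0,0,0],[55,-2.5,3.5,120,0,0,0],[55,-2.5,3.5,140,0,0,0],[55,-2.5,3.5,152,0,0,0],[55,-2.5,3.5,160,0,0,0]]]'  && python3 -m pendant '[[[20,0,0,0,0,0,0],[20,0,0,0,0,0,0],[15,0,0,0,0,0,0],[15,0,0,0,0,0,0],[15,0,0,0,0,0,0],[15,0,0,0,0,0,0],[15,0,0,0,0,0,0],[15,0,0,0,0,0,0]]]' 12
python3 - <<'E'
from h import *
c=cam('wrist'); s=cam('scene'); im=np.hstack([c['img'][100:400,140:540],cv2.resize(s['img'][240:390,170:370],None,fx=2,fy=2)]); cv2.imwrite('pics/w2.png',im)
E
```

```text
time_s: 2.92
eef_pos: [632.9, 198.8, 43.3]
ee_rot: [[1.0, 0.002, -0.002], [0.002, -1.0, 0.003], [-0.002, -0.003, -1.0]]
wrist_force: [-0.4, -0.1, 0.9]
opening: 52.3
time_s: 3.58
eef_pos: [633.7, 193.6, 44.0]
ee_rot: [[1.0, -0.001, -0.002], [-0.001, -1.0, -0.003], [-0.002, 0.003, -1.0]]
wrist_force: [-2.8, -21.7, 5.6]
opening: 20.9
```

View pics/w2.png

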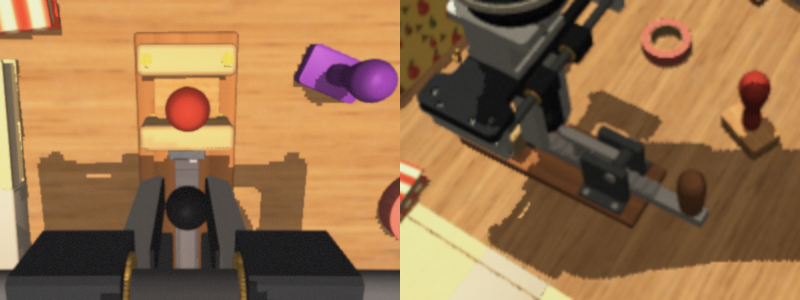

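The knob is gripped at 20.9 mm opening. Now I'll lift it along the arc.

```bash
python3 -m pendant '[[[15,-1.4,1,-6.9,0,0,0],[15,-3.4,1,-13.7,0,0,0],[15,-6.1,1,-20.2,0,0,0],[15,-9.4,1,-26.5,0,0,0],[15,-13.4,1,-32.3,0,0,0],[15,-17.9,1,-37.8,0,0,0],[15,-22.9,1,-42.7,0,0,0],[15,-28.4,1,-47.2,0,0,0]]]' 15
python3 - <<'E'
from h import *
c=cam('wrist'); s=cam('scene'); im=np.hstack([c['img'][100:400,140:540],cv2.resize(s['img'][240:390,170:370],None,fx=2,fy=2)]); cv2.imwrite('pics/w3.png',im); o=observe();print(o['eef_pos'],o['wrist_force'],o['opening'])
E
```

```text
time_s: 4.35
eef_pos: [605.5, 192.5, 92.2]
ee_rot: [[1.0, -0.001, -0.001], [-0.001, -1.0, -0.003], [-0.001, 0.003, -1.0]]
wrist_force: [3.5, -5.0, -0.3]
opening: 21.1
[605.01637952 192.47326275  92.53310049] [ 1.71005523 -3.15718299  1.94186384] 20.97861066593972
```

View pics/w3.png

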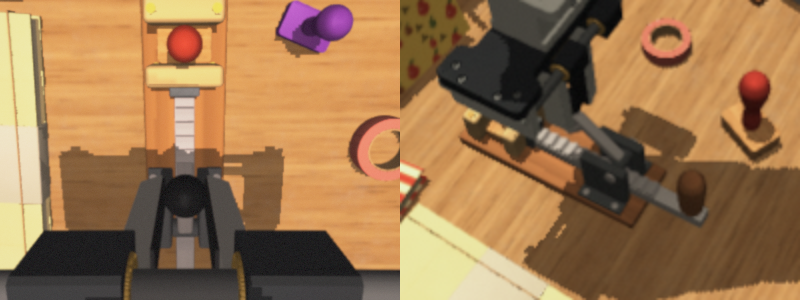

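The pawl is up at about 0.8 rad with the knob still in the jaws. I'll release, lift straight up and move back over the grip.

```bash
python3 -m pendant '[[[55,0,0,0,0,0,0],[55,0,0,0,0,0,0],[55,0,0,0,0,0,0],[55,0,0,-8,0,0,0],[55,0,0,-25,0,0,0],[55,0,0,-45,0,0,0],[55,0,0,-65,0,0,0],[55,0,0,-85,0,0,0]]]'  && python3 -m pendant '[[[55,-14,0,0,0,0,0],[55,-30,0,0,0,0,0],[55,-48,0,0,0,0,0],[55,-66,0,0,0,0,0],[55,-84,0,0,0,0,0],[55,-98,1,0,0,0,0],[55,-108,1,0,0,0,0],[55,-108,1,0,0,0,0]]]'
python3 - <<'E'
from h import *
c=cam('wrist'); s=cam('scene'); t=cam('top'); im=np.hstack([c['img'][100:400,140:540],cv2.resize(s['img'][240:390,170:370],None,fx=2,fy=2)]); cv2.imwrite('pics/w4.png',im); o=observe();print(o['eef_pos'],o['wrist_force'],o['opening'])
for P in ([604,192,107],[497,191.5,74],[682,192,76]): print(proj(c,P)-[140,100])
E
```

```text
time_s: 5.12
eef_pos: [604.9, 193.2, 179.0]
ee_rot: [[1.0, -0.001, -0.001], [-0.001, -1.0, -0.003], [-0.001, 0.003, -1.0]]
wrist_force: [0.7, -0.0, 0.6]
opening: 51.6
time_s: 5.78
eef_pos: [495.6, 192.6, 179.7]
ee_rot: [[1.0, 0.001, -0.001], [0.001, -1.0, -0.003], [-0.001, 0.003, -1.0]]
wrist_force: [0.3, 0.3, 0.6]
opening: 51.7
[497.62493411 192.24183344 179.33689445] [ 0.25085266 -0.38242892 -0.12550557] 51.578293523343504
[183.64793872  -6.29567872]
[184.33670621 140.23073018]
[ 183.53941091 -126.11401251]
```

View pics/w4.png

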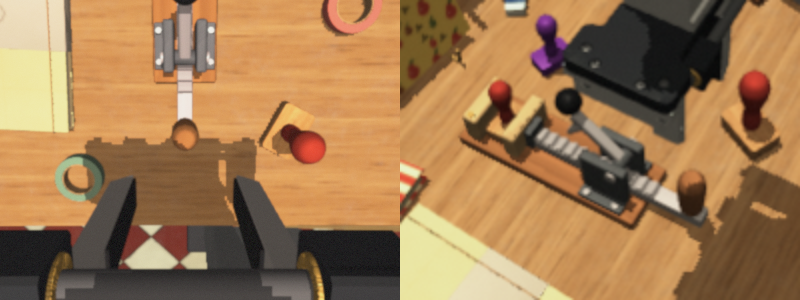

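The pawl stays up after release and the grip is in line, at (185,135) in the crop. Before descending I'll check the height of the large red look-alike beside the gripper body.

Run:
```python
from h import *
s=cam('scene'); 
for u,v in [(347,278),(347,284),(315,332),(316,338)]: print(atdepth(s,u,v).round(1))
w=cam('wrist')
for u,v in [(448,247),(325,233),(325,237)]: print(atdepth(w,u,v).round(1))
```

```text
[491.4  91.6  90.7]
[487.2  99.9  86.8]
[495.2 196.8  73.9]
[490.9 201.4  65.9]
[496.9  94.6  87.1]
[505.  190.6  73. ]
[502.  190.6  74.3]
```

The look-alike is about 92 mm tall and the gripper body stays above 130 mm, so it clears. Descending on the grip.

```bash
python3 -m pendant '[[[55,1,0,20,0,0,0],[55,1.5,0.5,45,0,0,0],[55,1.5,0.5,70,0,0,0],[55,1.5,0.5,95,0,0,0],[55,1.5,0.5,115,0,0,0],[55,1.5,0.5,130,0,0,0],[55,1.5,0.5,141,0,0,0],[55,1.5,0.5,141,0,0,0]]]' && python3 -m pendant '[[[30,0,0,0,0,0,0],[15,0,0,0,0,0,0],[15,0,0,0,0,0,0],[15,0,0,0,0,0,0],[15,0,0,0,0,0,0],[15,0,0,0,0,0,0],[15,0,0,0,0,0,0],[15,0,0,0,0,0,0]]]' 15
```

```text
time_s: 6.7
eef_pos: [498.1, 190.9, 36.0]
ee_rot: [[1.0, -0.001, -0.004], [-0.001, -1.0, -0.004], [-0.004, 0.004, -1.0]]
wrist_force: [-0.6, 0.4, -0.8]
opening: 52.1
time_s: 7.37
eef_pos: [498.6, 191.6, 36.6]
ee_rot: [[1.0, -0.001, -0.003], [-0.001, -1.0, -0.003], [-0.003, 0.003, -1.0]]
wrist_force: [-0.1, 5.3, 6.6]
opening: 23.1
```

The grip is held at 23 mm opening. Drawing the bar back.

```bash
python3 -m pendant '[[[15,-4,0,0,0,0,0],[15,-8,0,0,0,0,0],[15,-12,0,0,0,0,0],[15,-17,0,0,0,0,0],[15,-22,0,0,0,0,0],[15,-27,0,0,0,0,0],[15,-31,0,0,0,0,0],[15,-34,0,0,0,0,0]]]' 20 && python3 -m pendant '[[[15,-4,0,0,0,0,0],[15,-8,0,0,0,0,0],[15,-12,0,0,0,0,0],[15,-15,0,0,0,0,0],[15,-17,0,0,0,0,0],[15,-19,0,0,0,0,0],[15,-21,0,0,0,0,0],[15,-22,0,0,0,0,0]]]'
```

```text
time_s: 8.03
eef_pos: [464.0, 191.6, 36.7]
ee_rot: [[1.0, -0.001, -0.003], [-0.001, -1.0, -0.003], [-0.003, 0.003, -1.0]]
wrist_force: [3.6, 1.9, 0.4]
opening: 22.9
time_s: 8.7
eef_pos: [443.4, 191.5, 37.0]
ee_rot: [[1.0, -0.001, -0.0], [-0.001, -1.0, -0.002], [-0.0, 0.002, -1.0]]
wrist_force: [19.4, 3.1, -13.9]
opening: 22.9
```

The bar moved 55.2 mm and the force rose to 19 N, so it is at its stop. I'll release, lift and look.

```bash
python3 -m pendant '[[[15,0.5,0,0,0,0,0],[55,0.5,0,0,0,0,0],[55,0.5,0,0,0,0,0],[55,0.5,0,0,0,0,0],[55,0.5,0,-10,0,0,0],[55,0.5,0,-30,0,0,0],[55,0.5,0,-55,0,0,0],[55,0.5,0,-80,0,0,0]]]' && python3 -m pendant '[[[55,0,0,-15,0,0,0],[55,0,0,-30,0,0,0],[55,0,0,-45,0,0,0],[55,0,0,-60,0,0,0],[55,0,0,-70,0,0,0],[55,0,0,-70,0,0,0],[55,0,0,-70,0,0,0],[55,0,0,-70,0,0,0]]]'
python3 - <<'E'
from h import *
s=cam('scene'); t=cam('top'); im=np.hstack([cv2.resize(t['img'][140:340,190:440],None,fx=1.6,fy=1.6)[:300],cv2.resize(s['img'][240:390,170:370],None,fx=2,fy=2)]); cv2.imwrite('pics/w5.png',im); o=observe();print(o['eef_pos'],o['wrist_force'],o['opening'])
E
```

```text
time_s: 9.37
eef_pos: [443.3, 191.7, 118.4]
ee_rot: [[1.0, -0.001, -0.002], [-0.001, -1.0, -0.002], [-0.002, 0.002, -1.0]]
wrist_force: [0.3, 0.3, 0.8]
opening: 51.7
time_s: 10.03
eef_pos: [443.0, 191.6, 187.7]
ee_rot: [[1.0, -0.001, -0.002], [-0.001, -1.0, -0.003], [-0.002, 0.003, -1.0]]
wrist_force: [-0.1, 0.9, -0.3]
opening: 51.5
[442.96461946 191.70557978 187.56462141] [ 0.37554691  0.04560268 -0.07276142] 51.85734640700627
```

View pics/w5.png

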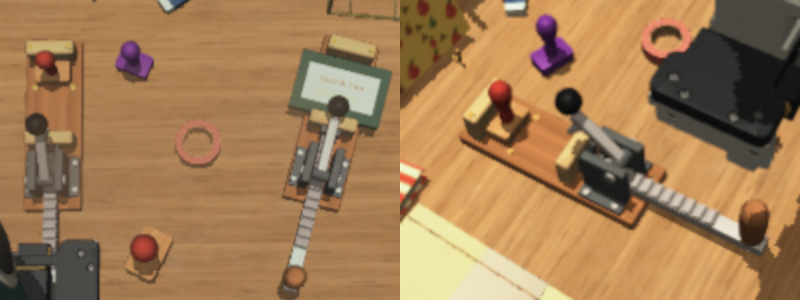

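The pictures show the bar fully out (moving jaw at about (572,155), grip at (755,220)) and the pawl up (knob at (568,100)). The stamp is upright in place at (502,95). The pad clamp is untouched with its pawl down, and the arm is clear.

```bash
python3 -c "
from rig import *
print(close_job())"
```

```text
the job is handed in; nothing more can be done
None
```

The job is handed in, finished at about 10 s of the 45 s allowed; `close_job()` reports no verdict.

- **Pawl:** I gripped the stamp clamp's black knob and lifted it along its arc to about 0.8 rad, by the tool's travel. The picture taken after release shows it staying up.
- **Bar:** I drew the bar back by its grip. The tool moved 55 mm and the force then rose to about 19 N, so the bar was at its stop. I then let go and lifted clear.
- **Last checks:** The final pictures show the bar fully out, the pawl up and the stamp upright where it was. The pad clamp's pawl is down, and the wrist force was near zero with the arm free.
- **Disagreements:**
  - The first scene-camera mask for the knob was off by about 10 mm in y, because it took in other dark parts. I used the top view, which the wrist view confirmed.
  - The arm had drifted about 7 mm sideways when the jaws closed on the knob. This gave a short side load of about 22 N, which I corrected during the lift.

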